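# Four clicks hotter on the soldering station

## Task

Turn the soldering station's temperature dial up (clockwise seen from above) by exactly four clicks from where it stands, pushing its raised ridge round with a fingertip rather than pinching it, and leave it resting in the fourth click. Then press the green button beside it fully down to store the setting and let it come back up. Leave everything else on the bench where it stands, and finish with the hand clear.

Things in the scene. Friction and masses are not known exactly. Their poses are not given: they have to be found in the camera images.
- station: Soldering station: a blue, low, fixed console with a flat yellow top, 160 mm (its x) by 250 mm (its y), top face 60 mm above the bench. It cannot be moved. Origin: centre of its underside; z up; x points from its front (robot) side to its back. Its place and heading vary. Black ticks on the yellow top around the dial mark the click positions, one per click.
- dial_axis (a point): Fixed point on the dial's vertical axis, level with the ridge's top (91 mm above the bench); x -20, y +55 mm in the station's frame. Dial: black disc, 72 mm diameter, upper face 72 mm above the bench. Across its middle stands a grey ridge with flat upright sides, 66 mm long, 10 mm thick, 72 to 91 mm above the bench; its orange end is the pointer. Either end can be pushed sideways.
- dial_pointer (a point): Top of the outer, orange end of the ridge, 33 mm from the dial's axis; it turns with the dial. The ridge runs from here through the axis to 33 mm on the other side. It is easiest to push near an end.
- dial (a joint): Dial angle, rad, growing clockwise seen from above. 0: pointer along the station's +y; pi/2: along its +x. Clicks every 18 deg (0.314) from 0 to 3.14, with end stops; starts at rest in one of the first four (0 to 0.942). Moving on takes up to about 0.13 N m (5 N at 26 mm); past the middle it springs by itself into the next click, ahead of the finger, and stays there when let go.
- set_button_top (a point): Centre of the top face of the green round push button (26 mm diameter, travel 6 mm straight down, in a black ring of 42 mm diameter whose top is 72 mm above the bench). The face stands 82 mm above the bench; it lies at x -30, y -65 mm in the station's frame.
- set_button (a joint): Travel of the green button, m: 0 up, 0.006 fully down (about 5 N); it springs back up.
- tip_tin: Bystander, loose: round aluminium tip-cleaner tin, 58 mm diameter, 36 mm high, at the station's +y end, not to be disturbed. Origin: centre of its underside.
- solder_spool: Bystander, loose: small green spool of solder lying flat, 60 mm diameter, 30 mm high, at the station's -y end. Origin: centre of its underside.
- wash_bottle: Bystander, loose: white squeeze bottle, 60 mm diameter, 175 mm high with its spout, upright. Origin: centre of its underside.
- helping_hands: Bystander, loose: helping-hands stand with a black 70 x 60 mm foot, a 140 mm cross bar 85 mm up along its y, a clip and a magnifier, 146 mm high. Origin: centre of its underside.
- parts_box: Bystander, loose: clear open tray with eight compartments, 90 x 140 x 24 mm. Origin: centre of its underside.
- cutters: Bystander, loose: flush cutters with one yellow and one black handle, 110 mm long along x, 15 mm high, lying flat. Origin: on the bench under the pivot.
- driver: Bystander, loose: screwdriver lying along its own x, about 200 mm long. Origin: on the bench, under it.

How it is judged:
On the way, in this order (a step that is already met when the one before it is completed fails the run):
1. the dial rests four clicks up from where it started (distance of dial_pointer from where it was at the start of the episode between 0.0354 and 0.0421 m), for 0.3 s.
2. with the dial there, the green button is pressed down (all of step 1 and value of joint set_button above 0.0045 m), for 0.05 s.
At the end, for the whole second after the job is handed in: The dial is at rest four clicks (72 degrees, within 0.4 of a click) clockwise of where it started, the green button has been pressed (at least 4.5 of its 6 mm) after that and is up again, nothing else was moved by more than 15 mm, and the ridge was never pinched from both sides (all of step 1 and velocity of joint dial between -0.05 and 0.05 rad/s and value of joint set_button below 0.0012 m); the robot touches nothing.
It fails at once if the ridge of the dial is pinched (pressed on both of its sides at once, over 2 N each) (contact force between the fingers and dial_c0 above 2 N and contact force between the fingers and dial_c1 above 2 N).
It fails at once if a bystander is moved by more than 15 mm, lifted or carried (distance of any of tip_tin, solder_spool, wash_bottle, helping_hands, parts_box, cutters, driver from where it was at the start of the episode above 0.015 m).
It also fails if it takes over 48 s, if anything falls off the work surface, if the arm or the gripper's body presses on something with over 40 N, if the wrist force passes 120 N, or if a joint passes its speed limit or range.

## Robot

A 6-joint arm with a two-finger parallel gripper is mounted at the origin on the work surface. World frame = base frame: x ahead of the robot, y to its left, z up, the work surface at z = 0. Lengths are in m, angles in rad, forces in N, time in s.
With the tool pointing down it reaches from about 0.275 to 0.825 m from the base axis. Payload 4.9 kg.
Tool frame: the origin (TCP) lies midway between the tips of the shut fingers; the grasp point (between the pads) lies 19 mm behind it; x points along the fingers, z is the direction in which the jaws open and shut, and the axes are right-handed (so a half turn about x gives the same grasp; the last joint's range is limited). The gripper opens to 85 mm and grips with 20 to 120 N. Pads are 22 mm wide; open, the fingers measure 114 mm over their backs; the gripper's body (76 mm by 85 mm) begins 54 mm behind the grasp point. The pads swing forward as they close: fully open they stand 13 mm farther back than shut.
Start: joints at [1.18, 0.326, -0.193, 1.052, 0, 1.437], TCP at [0.14, 0.532, 0.231] pointing down, gripper open.
Joint ranges: [-2.65, 2.65], [-0.97, 1.79], [-1.3, 1.35], [-1.93, 2.1], [-1.47, 1.37], [-3.14, 3.14]. Speed limits (rad/s): [2.57, 2.57, 3.14, 3.14, 3.14, 3.14].

## Interface

Orientations are given as a 3x3 rotation matrix whose columns are the frame's x, y, z axes.
In Python, from bench import get_obs, capture, get_calibration, finish_job gives the robot as it stands. The module is installed in compiled form; this text tells all that it offers.
- The arm moves only by the shell command python3 -m handwheel 'ROWS' [OPENING]. ROWS is JSON, a list of rows, each an object of numbers: "dx", "dy", "dz": the shift along the tool's x, y, z in cm; "rx", "ry", "rz": the turn, a rotation vector about the tool's x, y, z in rad. A call has 1 to 8 rows; each row is the pose to reach, as a shift and turn from the pose measured when the call began, along the tool's axes at that moment; what a row does not reach only later rows make up. A row lasts 1/8 s, in which the tool goes at most 62.5 mm and 10.7 degrees, less where a joint would pass 70% of its speed; a pose out of reach is approached as far as the arm can. A call with a gripper value outside its range is refused whole. OPENING is the finger opening in cm, from 0 to 8.54, set as the call begins (- or left out, the last holds). The fingers move at their own pace and stop on an object; the grip force is fixed at half the most. Time passes only in rows, so rows that repeat a pose let the fingers close. It gives the time, the measured TCP pose, the force and the opening at its end, in the units of the state.
- get_obs(): the state, without advancing time (a new reading comes with each control period).
- capture(name): name is "side" or "top" or "wrist"; returns the picture (400x640x3 uint8, red, green, blue); there is no depth.
- get_calibration(name): a dict with "K" (3x3 intrinsics, pixels), "dist_coeffs" ([k1, k2, p1, p2, k3] as OpenCV has them; the pictures are not rectified), "R" (3x3) and "t" (3): a world point X has camera coordinates R X + t. Camera axes: x right, y down, z forward; pixel columns grow to the right and rows downward; lengths in m; the calibration is good to about 2 mm. A picture is of the moment at which its call begins: read the wrist's pose just before it. get_calibration takes no time and is no camera call; for the wrist camera it gives the pose at the moment of the call.
- finish_job(): hands the job in, once; it reports no verdict.
The state is a dict: "time_s": time; "q": joint angles; "qvel": joint speeds; "joint_torque": joint torques, N m; "tool_pos": TCP position; "tool_rot": TCP orientation; "ft_force": force on the tool from outside, world axes, zero at the start; "torque": the same for the moment, N m; "opening": finger opening in m.
Only numpy, scipy, OpenCV 4.12 (cv2) and the standard library are available. Lean on these libraries where they do the work, as an engineer would, in place of code of your own. Each camera call takes 0.05 s, during which the arm holds its last target.

## Working session

There is one attempt and no reset: what is moved stays moved. The work goes in short steps, Python scripts to look and compute and a shell command to move; the robot and the scene stay as the last step left them, time stands still between calls to the robot, and variables do not carry over. Pictures are saved under pics/ and viewed, and the job is handed in when it is done.

```bash
mkdir -p pics; python3 - <<'E'
from bench import *
import cv2
o=get_obs()
print({k:(v if not hasattr(v,'round') else v) for k,v in o.items()})
for n in ("top","side","wrist"):
    c=get_calibration(n); print(n,c)
    im=capture(n); cv2.imwrite(f"pics/{n}0.png",im[:,:,::-1])
E
```

```text
{'time_s': 0.0, 'q': array([ 1.17977961e+00,  3.26947133e-01, -1.93590542e-01,  1.05200831e+00,
        2.04750081e-06,  1.43662459e+00]), 'qvel': array([-0.00113908,  0.00087708, -0.00148305, -0.00159694,  0.00158789,
       -0.00035155]), 'joint_torque': array([ 3.94927856e-04, -4.43402839e+01,  2.62437898e+01,  1.56247808e-02,
        1.02637264e-04,  9.42289830e-06]), 'tool_pos': array([0.13946345, 0.53141554, 0.23049755]), 'tool_rot': array([[-6.68738591e-04, -9.67196182e-01,  2.54029718e-01],
       [-1.61681932e-03,  2.54030488e-01,  9.67194860e-01],
       [-9.99998469e-01,  2.36080371e-04, -1.73366147e-03]]), 'ft_force': array([-0.25848604,  0.63499159, -0.01357663]), 'torque': array([-0.00190068, -0.0118739 ,  0.00579498]), 'opening': 0.08545596831108733}
top {'K': array([[411.21934103,   0.        , 320.05554107],
       [  0.        , 411.21934103, 195.20488532],
       [  0.        ,   0.        ,   1.        ]]), 'dist_coeffs': array([-0.06338322,  0.        ,  0.        ,  0.        ,  0.        ]), 'R': array([[ 0.01484437, -0.99986612, -0.00688448],
       [-0.992410
[... 352 characters left out ...]
       ,  0.        ,  0.        ]), 'R': array([[ 0.9009465 , -0.43362848,  0.01617823],
       [-0.22654224, -0.50182956, -0.83477285],
       [ 0.3701    ,  0.74842063, -0.55035675]]), 't': array([-0.47479648,  0.19655507,  1.03828188])}
wrist {'K': array([[342.78290234,   0.        , 318.75652022],
       [  0.        , 342.78290234, 198.72291197],
       [  0.        ,   0.        ,   1.        ]]), 'dist_coeffs': array([-0.05852419,  0.        ,  0.        ,  0.        ,  0.        ]), 'R': array([[ 0.25273435,  0.96753484, -0.00129426],
       [ 0.92052146, -0.24004142,  0.30825374],
       [ 0.29793555, -0.0790977 , -0.95130329]]), 't': array([-0.54847344, -0.04048776,  0.3801599 ])}
```

View pics/top0.png

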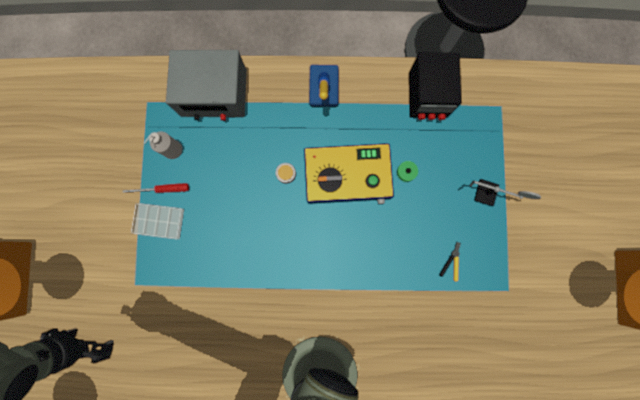

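View pics/side0.png

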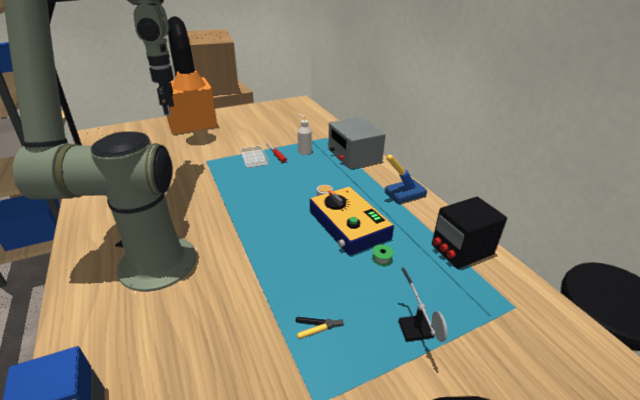

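View pics/wrist0.png

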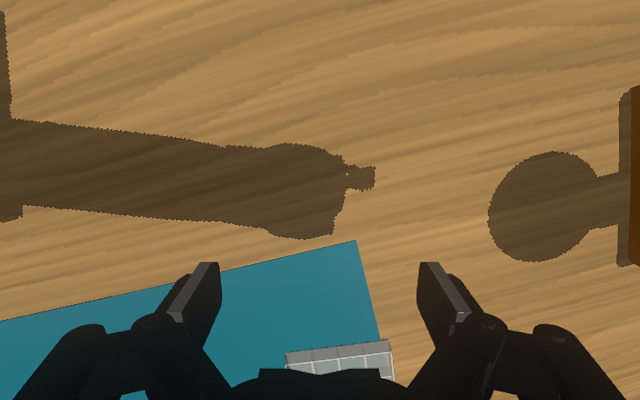

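The top view shows the station at about (349,172) px, with the dial at (330,180), the green button at (373,181), the tin at (286,173) and the spool at (408,171). The orange pointer end looks to be near (318,179). Next I'll measure these properly.

```bash
cat > h.py <<'E'
import numpy as np, cv2
from bench import *
def ray(name,uv,z,c=None):
    c=c or get_calibration(name)
    uv=np.asarray(uv,float).reshape(-1,1,2)
    n=cv2.undistortPoints(uv,c["K"],c["dist_coeffs"]).reshape(-1,2)
    d=np.c_[n,np.ones(len(n))]@c["R"]
    o=-c["R"].T@c["t"]
    return o+d*((z-o[2])/d[:,2])[:,None]
def proj(name,X,c=None):
    c=c or get_calibration(name)
    return cv2.projectPoints(np.asarray(X,float).reshape(-1,1,3),cv2.Rodrigues(c["R"])[0],c["t"],c["K"],c["dist_coeffs"])[0].reshape(-1,2)
def big(m):
    cs,_=cv2.findContours(m.astype(np.uint8),cv2.RETR_EXTERNAL,cv2.CHAIN_APPROX_NONE)
    return max(cs,key=cv2.contourArea)
E
python3 - <<'E'
from h import *
for n,(a,b,x,y),z in (("top",(140,210,295,400),6),("side",(175,260,300,400),6)):
    im=cv2.imread(f"pics/{n}0.png")
    cv2.imwrite(f"pics/{n}0z.png",cv2.resize(im[a:b,x:y],None,fx=z,fy=z,interpolation=cv2.INTER_CUBIC))
im=cv2.imread("pics/top0.png"); hsv=cv2.cvtColor(im,cv2.COLOR_BGR2HSV)
m=cv2.inRange(hsv,(18,120,120),(32,255,255)); m[:135]=0;m[215:]=0;m[:,:300]=0;m[:,400:]=0
m=cv2.morphologyEx(m,cv2.MORPH_CLOSE,np.ones((3,3)))
c=big(m); 
P=ray("top",c.reshape(-1,2),0.06)[:,:2]
r=cv2.minAreaRect((P*1000).astype(np.float32)); print(r)
bp=cv2.boxPoints(r); print(bp)
# green button
g=cv2.inRange(hsv,(40,120,60),(80,255,255)); g[:,:362]=0;g[:,385:]=0;g[:170]=0;g[195:]=0
mm=cv2.moments(g); u=[mm['m10']/mm['m00'],mm['m01']/mm['m00']]; print("btn",u,ray("top",u,0.082))
E
```

```text
((576.5631103515625, -74.59900665283203), (150.6265106201172, 240.23414611816406), 3.9403066635131836)
[[ 493.1738    40.05882]
 [ 509.68198 -199.60745]
 [ 659.9524  -189.25684]
 [ 643.4442    50.40944]]
btn [372.5875, 179.675] [[ 0.55113277 -0.14105749  0.082     ]]
```

```bash
sleep 1; ls pics
```

```text
side0.png
side0z.png
top0.png
top0z.png
wrist0.png
```

View pics/top0z.png

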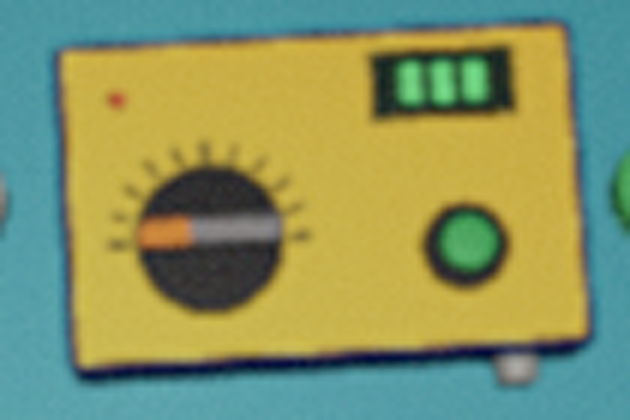

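View pics/side0z.png

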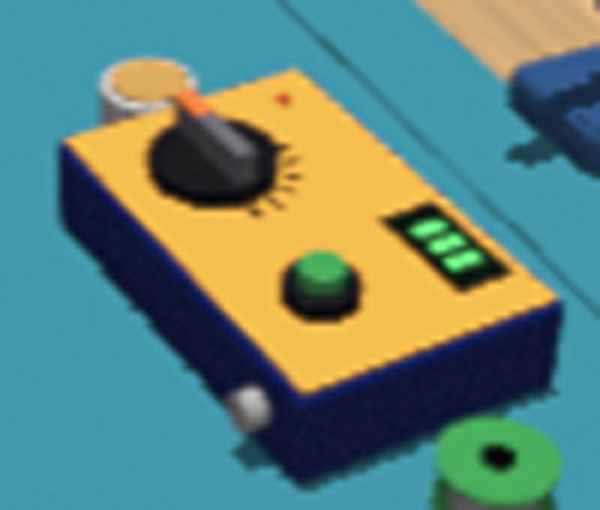

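```bash
cat >> h.py <<'E'
def want(p,yaw):
    """print cm shift in tool axes and rotvec to reach pos p (m), tool x down, tool z at heading yaw(rad)"""
    from scipy.spatial.transform import Rotation as Ro
    o=get_obs(); R=o["tool_rot"]; d=R.T@(np.asarray(p)-o["tool_pos"])*100
    z=np.array([np.cos(yaw),np.sin(yaw),0]); x=np.array([0,0,-1.]); T=np.c_[x,np.cross(z,x),z]
    rv=Ro.from_matrix(R.T@T).as_rotvec()
    print("d cm",d.round(2),"r",rv.round(3))
E
python3 - <<'E'
from h import *
c=get_calibration("wrist"); cp=-c["R"].T@c["t"]; o=get_obs()
print("cam",cp,"in tool",o["tool_rot"].T@(cp-o["tool_pos"]), "axis tool",o["tool_rot"].T@c["R"][2])
im=cv2.imread("pics/top0.png"); hsv=cv2.cvtColor(im,cv2.COLOR_BGR2HSV)
def cen(lo,hi,box):
    m=cv2.inRange(hsv,lo,hi); k=np.zeros_like(m); a,b,x,y=box; k[a:b,x:y]=1; m*=k
    mm=cv2.moments(m,True); return [mm['m10']/mm['m00'],mm['m01']/mm['m00']],mm['m00']
for n,lo,hi,box,z in (("orange",(5,140,120),(17,255,255),(165,195,312,330),.091),("grey",(0,0,75),(180,70,200),(172,185,322,345),.091),("tin",(0,0,140),(180,130,255),(160,185,272,298),.036)):
    u,a=cen(lo,hi,box); print(n,u,a,ray("top",u,z))
want([0.50,-0.02,0.20],np.radians(93.9))
E
```

```text
cam [0.06264449 0.55106597 0.37351544] in tool [-0.14282908  0.07932945 -0.00084436] axis tool [ 9.51237356e-01 -3.08459138e-01  6.73030266e-04]
orange [321.7692307692308, 178.15384615384616] 39.0 [[5.51943971e-01 3.75562297e-04 9.10000000e-02]]
grey [333.8142857142857, 177.64285714285714] 70.0 [[ 0.55383258 -0.03286625  0.091     ]]
tin [284.1362229102167, 173.40866873065016] 323.0 [[0.5735256  0.11015827 0.036     ]]
d cm [  3.12 -48.88 -44.19] r [-0.325 -0.001 -0.   ]
```

```bash
python3 -m handwheel '[{"dy":-12,"dz":-11,"rx":-0.1},{"dx":3,"dy":-48.9,"dz":-44.2,"rx":-0.325},{"dx":3,"dy":-48.9,"dz":-44.2,"rx":-0.325},{"dx":3,"dy":-48.9,"dz":-44.2,"rx":-0.325},{"dx":3,"dy":-48.9,"dz":-44.2,"rx":-0.325},{"dx":3,"dy":-48.9,"dz":-44.2,"rx":-0.325},{"dx":3,"dy":-48.9,"dz":-44.2,"rx":-0.325},{"dx":3,"dy":-48.9,"dz":-44.2,"rx":-0.325}]' 0
python3 - <<'E'
from h import *
want([0.50,-0.02,0.20],np.radians(93.9))
E
```

```text
d cm [  3.12 -48.88 -44.19] r [-0.325 -0.001 -0.   ]schema error: expected keys dx, dy, dz, rx, ry, rz
```

```bash
python3 -m handwheel '[{"dx":0,"dy":-12,"dz":-11,"rx":-0.1,"ry":0,"rz":0},{"dx":3,"dy":-48.9,"dz":-44.2,"rx":-0.325,"ry":0,"rz":0},{"dx":3,"dy":-48.9,"dz":-44.2,"rx":-0.325,"ry":0,"rz":0},{"dx":3,"dy":-48.9,"dz":-44.2,"rx":-0.325,"ry":0,"rz":0},{"dx":3,"dy":-48.9,"dz":-44.2,"rx":-0.325,"ry":0,"rz":0},{"dx":3,"dy":-48.9,"dz":-44.2,"rx":-0.325,"ry":0,"rz":0},{"dx":3,"dy":-48.9,"dz":-44.2,"rx":-0.325,"ry":0,"rz":0},{"dx":3,"dy":-48.9,"dz":-44.2,"rx":-0.325,"ry":0,"rz":0}]' 0
python3 - <<'E'
from h import *
want([0.50,-0.02,0.20],np.radians(93.9))
E
```

```text
time_s: 1.15
tool_pos: [0.4104, 0.1167, 0.2095]
tool_rot: [[0.0, -0.998, -0.068], [-0.001, -0.068, 0.998], [-1.0, 0.0, -0.001]]
ft_force: [1.0, 1.6, 0.5]
opening: -0.0
d cm [  0.96  -8.01 -14.25] r [ 0.    -0.001 -0.   ]
```

```bash
python3 -m handwheel '[{"dx":1,"dy":-8,"dz":-14.2,"rx":0,"ry":0,"rz":0},{"dx":1,"dy":-8,"dz":-14.2,"rx":0,"ry":0,"rz":0},{"dx":1,"dy":-8,"dz":-14.2,"rx":0,"ry":0,"rz":0},{"dx":1,"dy":-8,"dz":-14.2,"rx":0,"ry":0,"rz":0},{"dx":1,"dy":-8,"dz":-14.2,"rx":0,"ry":0,"rz":0}]' 0
python3 - <<'E'
from h import *
print(get_obs()["tool_pos"],get_obs()["qvel"].round(3))
cv2.imwrite("pics/wrist1.png",capture("wrist")[:,:,::-1])
import pickle; pickle.dump(get_calibration("wrist"),open("wc1.pkl","wb"))
E
```

```text
time_s: 1.78
tool_pos: [0.4991, -0.0192, 0.1992]
tool_rot: [[-0.001, -0.998, -0.068], [-0.0, -0.068, 0.998], [-1.0, 0.001, -0.0]]
ft_force: [-0.2, -0.6, -0.6]
opening: 0.0
[ 0.49906632 -0.01918696  0.1992356 ] [ 0.022 -0.012 -0.011  0.001 -0.002 -0.001]
```

View pics/wrist1.png

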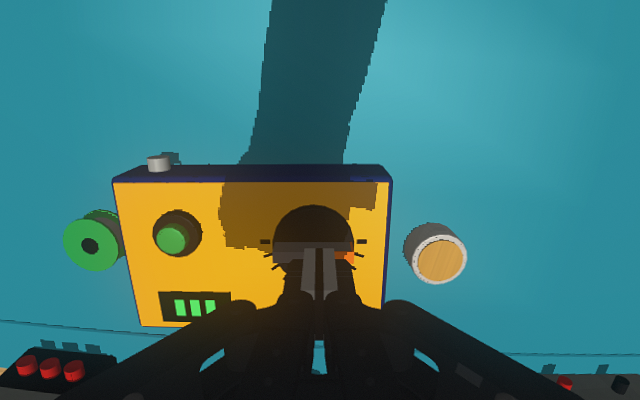

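```bash
python3 - <<'E'
from h import *
import pickle
c=pickle.load(open("wc1.pkl","rb"))
im=cv2.imread("pics/wrist1.png"); hsv=cv2.cvtColor(im,cv2.COLOR_BGR2HSV)
g=cv2.inRange(hsv,(40,120,110),(80,255,255)); k=np.zeros_like(g);k[215:262,145:200]=1;g*=k
q=big(g); e=cv2.minEnclosingCircle(q); print("btn",e,ray("wrist",e[0],.082,c))
yel=cv2.inRange(hsv,(18,120,60),(32,255,255)); 
# front corners of yellow top
for u in ((112,182),(392,182)): print(ray("wrist",u,.06,c))
# predicted points
ce=np.array([.5766,-.0746]);a=np.radians(3.94);X=np.array([np.cos(a),np.sin(a)]);Y=np.array([-np.sin(a),np.cos(a)])
P=lambda x,y,z:[*(ce+X*x+Y*y),z]
pts=[P(-.02,.055,.091),P(-.02,.088,.091),P(-.025,.088,.091),P(-.015,.088,.091),P(-.02,.022,.091),P(-.025,.022,.091),P(-.015,.022,.091),P(-.03,-.065,.082),P(-.08,.125,.06),P(-.08,-.125,.06)]
uv=proj("wrist",pts,c); print(uv.round(1)); print(np.array(pts).round(4))
v=cv2.resize(im[190:310,210:410],None,fx=4,fy=4,interpolation=cv2.INTER_CUBIC)
v=cv2.convertScaleAbs(v,alpha=1.6,beta=20)
for p in uv:
    cv2.circle(v,tuple(int(t) for t in (p-[210,190])*4),3,(255,0,255),-1)
cv2.imwrite("pics/wrist1z.png",v)
E
```

```text
btn ((170.31817626953125, 240.40908813476562), 14.78017520904541) [[ 0.54923621 -0.14102714  0.082     ]]
[[ 0.50815621 -0.19933848  0.06      ]]
[[0.49141834 0.04285379 0.06      ]]
[[312.  259. ]
 [352.3 259. ]
 [352.5 253.5]
 [352.1 264.4]
 [271.7 258.8]
 [271.5 253.3]
 [272.  264.3]
 [169.9 242.4]
 [394.5 178.5]
 [105.6 178.5]]
[[ 0.5529 -0.0211  0.091 ]
 [ 0.5506  0.0118  0.091 ]
 [ 0.5456  0.0115  0.091 ]
 [ 0.5556  0.0122  0.091 ]
 [ 0.5551 -0.054   0.091 ]
 [ 0.5501 -0.0544  0.091 ]
 [ 0.5601 -0.0537  0.091 ]
 [ 0.5511 -0.1415  0.082 ]
 [ 0.4882  0.0446  0.06  ]
 [ 0.5054 -0.2048  0.06  ]]
```

View pics/wrist1z.png

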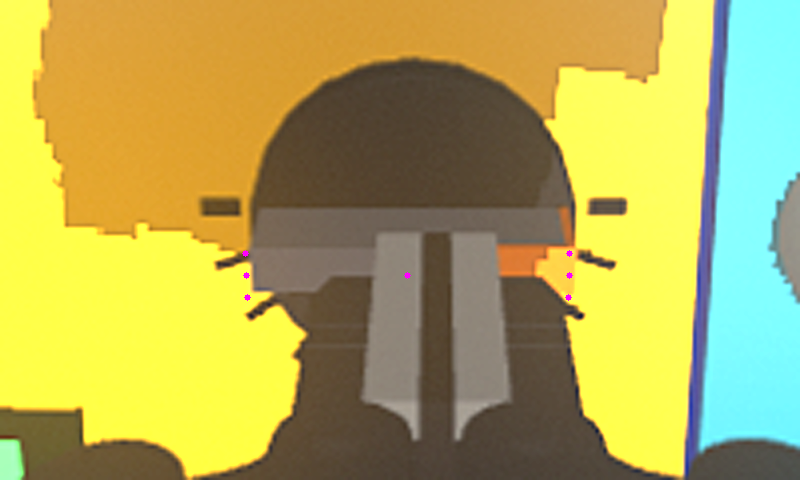

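```bash
cat >> h.py <<'E'
AX=np.array([.552,-.0207]); A0=np.radians(3.9)
def pose(th,off,r=.026):
    X=np.array([np.cos(A0),np.sin(A0)]);Y=np.array([-np.sin(A0),np.cos(A0)])
    t=np.radians(th); d=np.sin(t)*X+np.cos(t)*Y; n=np.cos(t)*X-np.sin(t)*Y
    return AX+r*d-n*off, A0+np.pi/2-t
def go(th,off,z,r=.026):
    p,y=pose(th,off,r); print(th,off,end=" "); want([*p,z],y)
E
python3 - <<'E'
from h import *
go(0,.026,.12); go(0,.026,.078)
E
```

```text
0 0.026 d cm [ 7.94 -2.69  2.04] r [ 0.001 -0.    -0.001]
0 0.026 d cm [12.14 -2.69  2.05] r [ 0.001 -0.    -0.001]
```

```bash
python3 -m handwheel '[{"dx":4,"dy":-2.7,"dz":2,"rx":0,"ry":0,"rz":0},{"dx":8,"dy":-2.7,"dz":2,"rx":0,"ry":0,"rz":0},{"dx":10.5,"dy":-2.7,"dz":2,"rx":0,"ry":0,"rz":0},{"dx":12.1,"dy":-2.7,"dz":2,"rx":0,"ry":0,"rz":0},{"dx":12.1,"dy":-2.7,"dz":2,"rx":0,"ry":0,"rz":0},{"dx":12.1,"dy":-2.7,"dz":2,"rx":0,"ry":0,"rz":0}]' 0
python3 - <<'E'
from h import *
cv2.imwrite("pics/wrist2.png",capture("wrist")[:,:,::-1])
im=capture("side");cv2.imwrite("pics/side2z.png",cv2.resize(im[150:260,280:410,::-1],None,fx=5,fy=5,interpolation=cv2.INTER_CUBIC))
for t,o in ((0,.016),(5,.016),(10,.016),(15,.016)): go(t,o,.078)
E
```

```text
time_s: 2.58
tool_pos: [0.5246, 0.0037, 0.0792]
tool_rot: [[-0.0, -0.998, -0.07], [-0.0, -0.07, 0.998], [-1.0, 0.0, -0.0]]
ft_force: [0.5, 1.1, -0.4]
opening: -0.0002
0 0.016 d cm [ 0.15 -0.92  0.02] r [ 0.001 -0.001  0.001]
5 0.016 d cm [ 0.15 -1.16  0.15] r [ 0.089 -0.001  0.001]
10 0.016 d cm [ 0.15 -1.4   0.26] r [ 0.176 -0.001  0.001]
15 0.016 d cm [ 0.15 -1.65  0.35] r [ 0.263 -0.001  0.001]
```

View pics/wrist2.png

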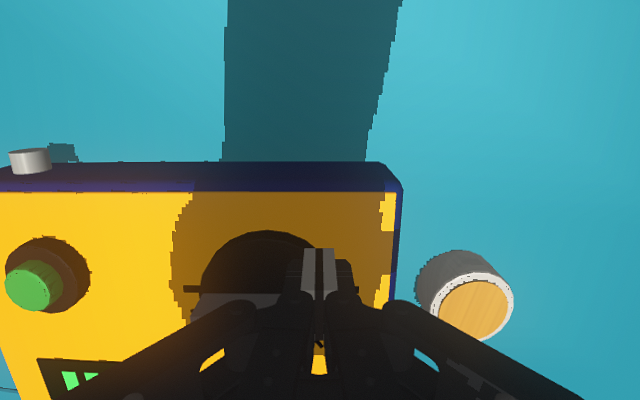

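View pics/side2z.png

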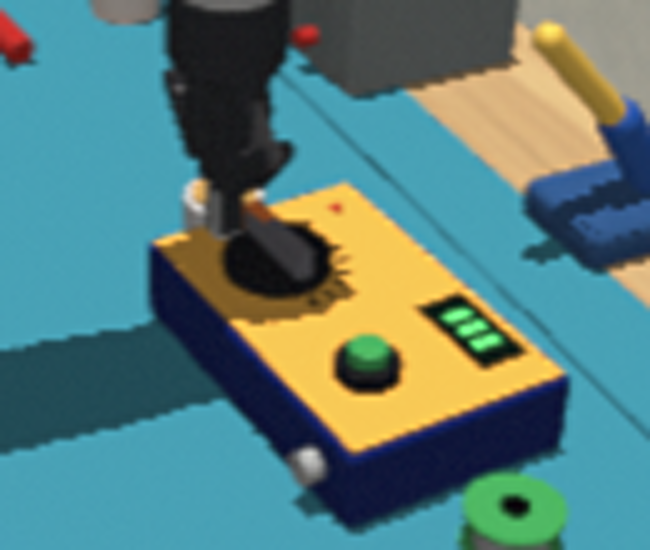

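The side view shows the finger at (228,205) in the enlargement. It stands just in front of the ridge's orange end and clear of the tin. I'll start the first push.

```bash
python3 -m handwheel '[{"dx":0.1,"dy":-0.6,"dz":0,"rx":0,"ry":0,"rz":0},{"dx":0.1,"dy":-0.9,"dz":0,"rx":0,"ry":0,"rz":0},{"dx":0.1,"dy":-1.05,"dz":0.1,"rx":0.05,"ry":0,"rz":0},{"dx":0.1,"dy":-1.2,"dz":0.15,"rx":0.09,"ry":0,"rz":0},{"dx":0.1,"dy":-1.3,"dz":0.2,"rx":0.13,"ry":0,"rz":0},{"dx":0.1,"dy":-1.4,"dz":0.25,"rx":0.17,"ry":0,"rz":0},{"dx":0.1,"dy":-1.5,"dz":0.3,"rx":0.21,"ry":0,"rz":0}]' 0
python3 - <<'E'
from h import *
for n,(a,b,x,y) in (("top",(140,210,295,400)),("side",(150,260,280,410))):
    im=capture(n);cv2.imwrite(f"pics/{n}3z.png",cv2.resize(im[a:b,x:y,::-1],None,fx=5,fy=5,interpolation=cv2.INTER_CUBIC))
for t in (0,12,16,20,24,28,30): go(t,.016,.078)
E
```

```text
time_s: 3.55
tool_pos: [0.5402, 0.0073, 0.0785]
tool_rot: [[0.001, -0.99, 0.141], [-0.001, 0.141, 0.99], [-1.0, -0.001, -0.0]]
ft_force: [0.2, -0.7, -0.3]
opening: 0.0
0 0.016 d cm [ 0.06  0.55 -0.39] r [-0.209 -0.001  0.001]
12 0.016 d cm [ 0.06  0.05 -0.  ] r [ 0.001 -0.     0.001]
16 0.016 d cm [ 0.06 -0.14  0.1 ] r [ 0.071 -0.     0.001]
20 0.016 d cm [ 0.06 -0.33  0.19] r [ 0.14  -0.     0.001]
24 0.016 d cm [ 0.06 -0.53  0.27] r [ 0.21  -0.     0.001]
28 0.016 d cm [ 0.06 -0.73  0.33] r [ 0.28  -0.     0.001]
30 0.016 d cm [ 0.06 -0.83  0.36] r [ 0.315 -0.     0.001]
```

View pics/top3z.png

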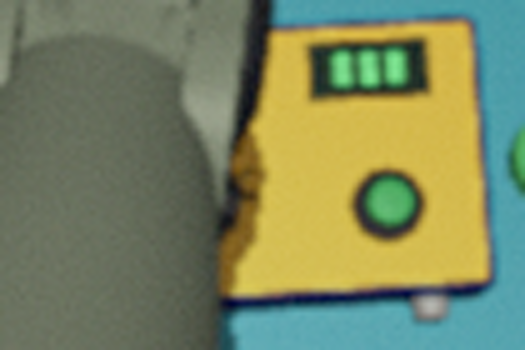

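View pics/side3z.png

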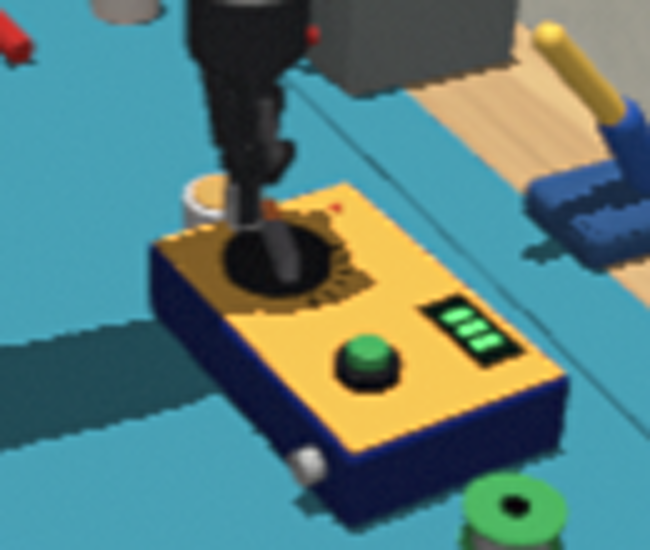

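The dial moved. In the side view the grey end is at (288,280) and the orange end at (270,210). The top view is blocked by the arm. I'll overlay predicted ridge positions on the side view to read the click.

```bash
cat >> h.py <<'E'
def sideview(fn,angs):
    im=capture("side"); v=cv2.resize(im[165:225,310:370,::-1],None,fx=10,fy=10,interpolation=cv2.INTER_CUBIC)
    for k,t in enumerate(angs):
        for s in (-.033,.033):
            p=pose(t,0,s)[0]; u=proj("side",[[*p,.091]])[0]
            q=tuple(int(w) for w in ((u-[310,165])*10+5)); cv2.circle(v,q,4,(255,0,255),-1); cv2.putText(v,str(t),(q[0]+5,q[1]),0,.5,(255,0,255),1)
    cv2.imwrite(fn,v)
E
python3 - <<'E'
from h import *
sideview("pics/s4.png",(0,18,36,54,72,90))
E
```

```text
(no output)
```

View pics/s4.png

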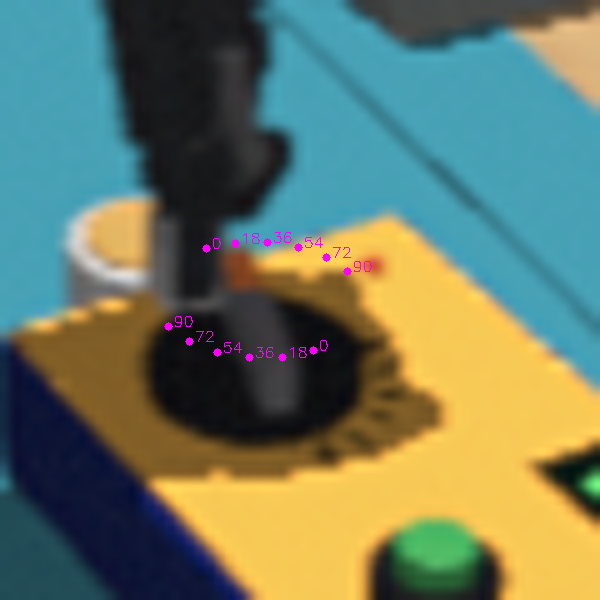

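The ridge lies along the 18° markers, so that's one click. On to the second, with the finger going to about 30°.

```bash
python3 -m handwheel '[{"dx":0,"dy":-0.1,"dz":0.1,"rx":0.06,"ry":0,"rz":0},{"dx":0,"dy":-0.23,"dz":0.15,"rx":0.11,"ry":0,"rz":0},{"dx":0,"dy":-0.38,"dz":0.2,"rx":0.16,"ry":0,"rz":0},{"dx":0,"dy":-0.53,"dz":0.27,"rx":0.21,"ry":0,"rz":0},{"dx":0,"dy":-0.63,"dz":0.3,"rx":0.25,"ry":0,"rz":0},{"dx":0,"dy":-0.73,"dz":0.33,"rx":0.28,"ry":0,"rz":0},{"dx":0,"dy":-0.83,"dz":0.36,"rx":0.31,"ry":0,"rz":0}]' 0
python3 - <<'E'
from h import *
sideview("pics/s5.png",(18,36,54))
for t in (30,34,38,42,45,48): go(t,.016,.078)
E
```

```text
time_s: 4.58
tool_pos: [0.5492, 0.0096, 0.0786]
tool_rot: [[0.002, -0.9, 0.436], [-0.001, 0.436, 0.9], [-1.0, -0.002, -0.0]]
ft_force: [-0.7, 0.1, 0.0]
opening: 0.0002
30 0.016 d cm [ 0.07  0.04 -0.  ] r [0.004 0.    0.002]
34 0.016 d cm [ 0.07 -0.15  0.1 ] r [0.073 0.    0.002]
38 0.016 d cm [ 0.07 -0.34  0.19] r [0.143 0.    0.002]
42 0.016 d cm [ 0.07 -0.54  0.27] r [0.213 0.    0.002]
45 0.016 d cm [ 0.07 -0.69  0.32] r [0.265 0.    0.002]
48 0.016 d cm [ 0.07 -0.84  0.36] r [0.318 0.    0.002]
```

View pics/s5.png

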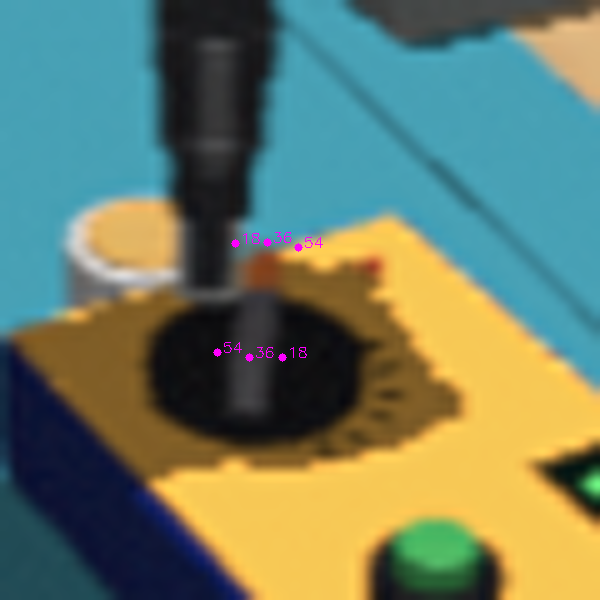

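The ridge now runs from (265,265) to (248,405), which matches 36°: two clicks. Next is the third.

```bash
python3 -m handwheel '[{"dx":0,"dy":-0.1,"dz":0.1,"rx":0.06,"ry":0,"rz":0},{"dx":0,"dy":-0.23,"dz":0.15,"rx":0.11,"ry":0,"rz":0},{"dx":0,"dy":-0.38,"dz":0.2,"rx":0.16,"ry":0,"rz":0},{"dx":0,"dy":-0.53,"dz":0.27,"rx":0.21,"ry":0,"rz":0},{"dx":0,"dy":-0.63,"dz":0.3,"rx":0.25,"ry":0,"rz":0},{"dx":0,"dy":-0.73,"dz":0.33,"rx":0.28,"ry":0,"rz":0},{"dx":0,"dy":-0.83,"dz":0.36,"rx":0.31,"ry":0,"rz":0}]' 0
python3 - <<'E'
from h import *
sideview("pics/s6.png",(36,54,72))
for t in (48,52,56,60,63,66): go(t,.016,.078)
E
```

```text
time_s: 5.5
tool_pos: [0.5588, 0.009, 0.0788]
tool_rot: [[0.002, -0.722, 0.691], [-0.001, 0.691, 0.722], [-1.0, -0.002, 0.001]]
ft_force: [-0.3, 0.5, 0.2]
opening: -0.0001
48 0.016 d cm [ 0.08  0.03 -0.02] r [0.006 0.001 0.002]
52 0.016 d cm [ 0.08 -0.15  0.09] r [0.075 0.001 0.002]
56 0.016 d cm [ 0.08 -0.34  0.18] r [0.145 0.001 0.002]
60 0.016 d cm [ 0.08 -0.54  0.26] r [0.215 0.001 0.002]
63 0.016 d cm [ 0.08 -0.7   0.3 ] r [0.267 0.001 0.002]
66 0.016 d cm [ 0.08 -0.85  0.35] r [0.32  0.001 0.002]
```

View pics/s6.png

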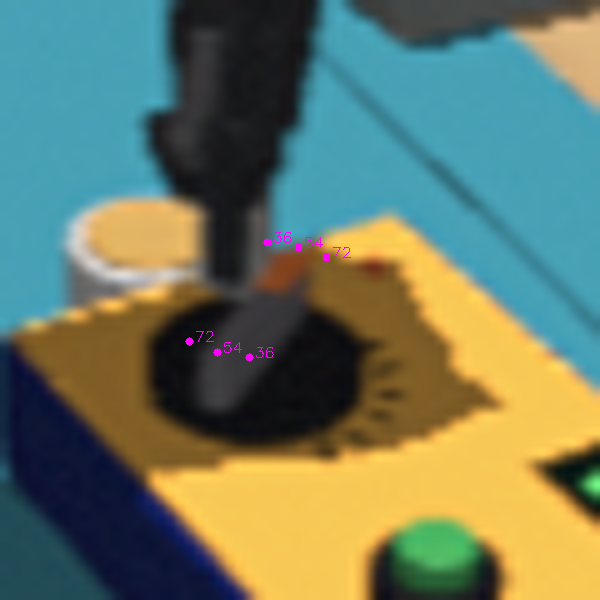

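The ridge runs from (290,260) to (220,400), so it's at 54°: three clicks. Now the fourth, a bit gentler.

```bash
python3 -m handwheel '[{"dx":0,"dy":-0.13,"dz":0.1,"rx":0.07,"ry":0,"rz":0},{"dx":0,"dy":-0.28,"dz":0.16,"rx":0.13,"ry":0,"rz":0},{"dx":0,"dy":-0.43,"dz":0.22,"rx":0.18,"ry":0,"rz":0},{"dx":0,"dy":-0.54,"dz":0.26,"rx":0.22,"ry":0,"rz":0},{"dx":0,"dy":-0.64,"dz":0.29,"rx":0.25,"ry":0,"rz":0},{"dx":0,"dy":-0.72,"dz":0.31,"rx":0.28,"ry":0,"rz":0},{"dx":0,"dy":-0.8,"dz":0.33,"rx":0.3,"ry":0,"rz":0}]' 0
python3 - <<'E'
from h import *
sideview("pics/s7.png",(54,72,90))
for t in (64,66): go(t,.016,.078)
E
```

```text
time_s: 6.42
tool_pos: [0.5673, 0.0055, 0.0789]
tool_rot: [[0.003, -0.484, 0.875], [-0.002, 0.875, 0.484], [-1.0, -0.003, 0.002]]
ft_force: [0.3, -0.5, 0.2]
opening: 0.0003
64 0.016 d cm [ 0.09  0.1  -0.04] r [-0.017  0.002  0.003]
66 0.016 d cm [0.09 0.01 0.02] r [0.018 0.002 0.003]
```

View pics/s7.png

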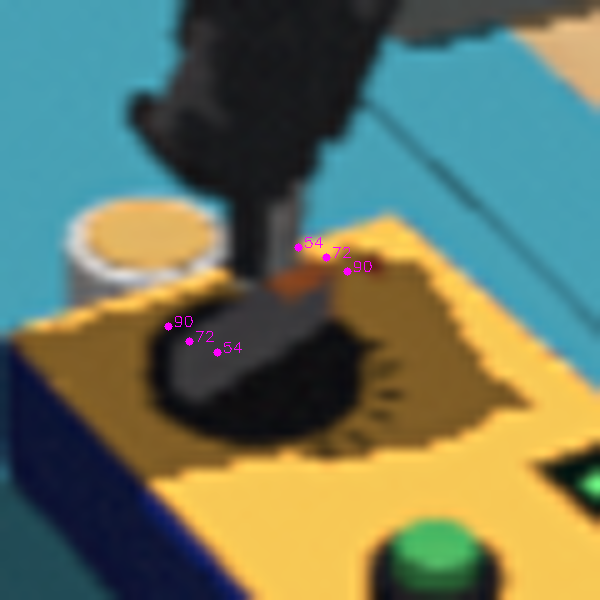

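The ridge runs along the 72° markers: four clicks. I'll back off sideways, lift, and hover near the button to check.

```bash
python3 -m handwheel '[{"dx":0,"dy":0.7,"dz":0,"rx":0,"ry":0,"rz":0},{"dx":-1,"dy":1,"dz":0,"rx":0,"ry":0,"rz":0},{"dx":-5,"dy":1,"dz":0,"rx":0,"ry":0,"rz":0},{"dx":-9,"dy":1,"dz":0,"rx":0,"ry":0,"rz":0}]' 0
python3 - <<'E'
from h import *
want([.485,-.14,.17],A0+np.pi/2)
E
```

```text
time_s: 6.98
tool_pos: [0.5618, 0.0147, 0.1703]
tool_rot: [[0.002, -0.484, 0.875], [-0.002, 0.875, 0.484], [-1.0, -0.003, 0.001]]
ft_force: [0.5, 0.2, 0.2]
opening: -0.0003
d cm [  0.03  -9.82 -14.21] r [-1.134 -0.     0.003]
```

```bash
python3 -m handwheel '[{"dx":0,"dy":-9.8,"dz":-14.2,"rx":-1.134,"ry":0,"rz":0},{"dx":0,"dy":-9.8,"dz":-14.2,"rx":-1.134,"ry":0,"rz":0},{"dx":0,"dy":-9.8,"dz":-14.2,"rx":-1.134,"ry":0,"rz":0},{"dx":0,"dy":-9.8,"dz":-14.2,"rx":-1.134,"ry":0,"rz":0},{"dx":0,"dy":-9.8,"dz":-14.2,"rx":-1.134,"ry":0,"rz":0},{"dx":0,"dy":-9.8,"dz":-14.2,"rx":-1.134,"ry":0,"rz":0},{"dx":0,"dy":-9.8,"dz":-14.2,"rx":-1.134,"ry":0,"rz":0},{"dx":0,"dy":-9.8,"dz":-14.2,"rx":-1.134,"ry":0,"rz":0}]' 0
python3 - <<'E'
from h import *
import pickle
c=get_calibration("wrist"); im=capture("wrist")[:,:,::-1].copy(); cv2.imwrite("pics/w8.png",im)
hsv=cv2.cvtColor(im,cv2.COLOR_BGR2HSV)
for t in (54,72,90):
  for s in (-.033,.033):
    u=proj("wrist",[[*pose(t,0,s)[0],.091]],c)[0]; cv2.circle(im,tuple(int(w) for w in u),2,(255,0,255),-1)
cv2.imwrite("pics/w8m.png",im)
g=cv2.inRange(hsv,(40,120,90),(80,255,255)); cs,_=cv2.findContours(g,cv2.RETR_EXTERNAL,cv2.CHAIN_APPROX_NONE)
for q in cs:
    if cv2.contourArea(q)>100: e=cv2.minEnclosingCircle(q); print(e,ray("wrist",e[0],.082,c))
print(proj("wrist",[[.5505,-.1412,.082]],c))
want([.5505,-.1412,.1],A0+np.pi/2)
E
```

```text
time_s: 7.98
tool_pos: [0.4851, -0.1397, 0.171]
tool_rot: [[0.003, -0.998, -0.068], [-0.002, -0.068, 0.998], [-1.0, -0.003, -0.002]]
ft_force: [-1.0, 0.3, 0.0]
opening: -0.0001
((318.0, 347.5), 8.500100135803223) [[ 0.61221431 -0.13223044  0.082     ]]
((199.7792205810547, 271.6103820800781), 34.48488235473633) [[ 0.5466005  -0.22833368  0.082     ]]
[[311.92124834 283.48428026]]
d cm [ 7.11 -6.49 -0.58] r [-0.    -0.002  0.003]
```

View pics/w8m.png

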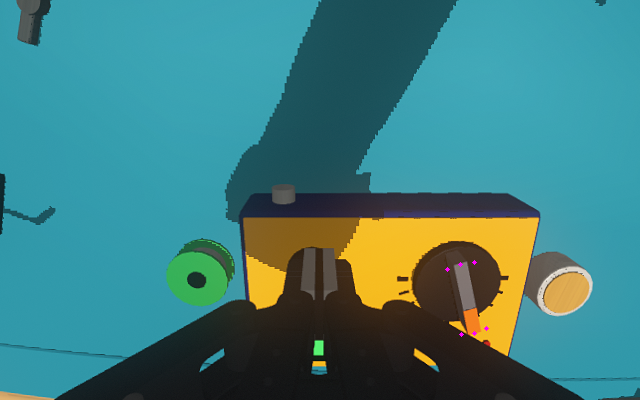

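The wrist view shows the ridge end at about (473,330), on the middle (72°) marker. The tin and spool are undisturbed. I'll press the button now.

```bash
python3 -m handwheel '[{"dx":0,"dy":-6.5,"dz":-0.6,"rx":0,"ry":0,"rz":0},{"dx":4,"dy":-6.5,"dz":-0.6,"rx":0,"ry":0,"rz":0},{"dx":7.5,"dy":-6.5,"dz":-0.6,"rx":0,"ry":0,"rz":0},{"dx":8.4,"dy":-6.5,"dz":-0.6,"rx":0,"ry":0,"rz":0},{"dx":9,"dy":-6.5,"dz":-0.6,"rx":0,"ry":0,"rz":0},{"dx":9.4,"dy":-6.5,"dz":-0.6,"rx":0,"ry":0,"rz":0},{"dx":9.6,"dy":-6.5,"dz":-0.6,"rx":0,"ry":0,"rz":0},{"dx":9.6,"dy":-6.5,"dz":-0.6,"rx":0,"ry":0,"rz":0}]' 0
python3 - <<'E'
from h import *
im=capture("side"); cv2.imwrite("pics/s9.png",cv2.resize(im[165:255,310:400,::-1],None,fx=6,fy=6,interpolation=cv2.INTER_CUBIC))
o=get_obs(); print(o["tool_pos"],o["ft_force"])
E
```

```text
time_s: 9.02
tool_pos: [0.5511, -0.1416, 0.0761]
tool_rot: [[0.004, -0.998, -0.068], [-0.002, -0.068, 0.998], [-1.0, -0.004, -0.003]]
ft_force: [-2.0, 0.6, 5.2]
opening: -0.0001
[ 0.55111615 -0.141609    0.07612584] [-0.82561207  0.5107273   4.22239718]
```

View pics/s9.png

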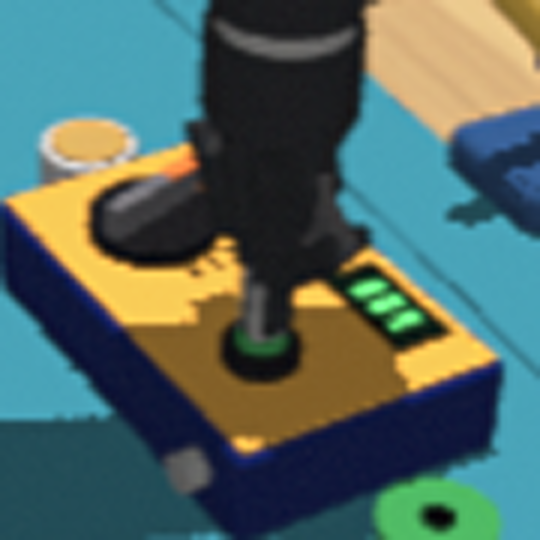

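The button is down at about (262,345): TCP 76.1 mm, 4–5 N. I'll press slightly deeper to be certain, then lift away.

```bash
python3 -m handwheel '[{"dx":0.12,"dy":0,"dz":0,"rx":0,"ry":0,"rz":0},{"dx":0.12,"dy":0,"dz":0,"rx":0,"ry":0,"rz":0},{"dx":0.12,"dy":0,"dz":0,"rx":0,"ry":0,"rz":0}]' 0
python3 -m handwheel '[{"dx":-2,"dy":0,"dz":0,"rx":0,"ry":0,"rz":0},{"dx":-6,"dy":0,"dz":0,"rx":0,"ry":0,"rz":0},{"dx":-12,"dy":2,"dz":0,"rx":0,"ry":0,"rz":0},{"dx":-13,"dy":8,"dz":0,"rx":0,"ry":0,"rz":0},{"dx":-13,"dy":14,"dz":0,"rx":0,"ry":0,"rz":0},{"dx":-13,"dy":18,"dz":0,"rx":0,"ry":0,"rz":0},{"dx":-13,"dy":18,"dz":0,"rx":0,"ry":0,"rz":0},{"dx":-13,"dy":18,"dz":0,"rx":0,"ry":0,"rz":0}]' 0
python3 - <<'E'
from h import *
c=get_calibration("wrist")
for n in ("top","side","wrist"): cv2.imwrite(f"pics/{n}10.png",capture(n)[:,:,::-1])
im=cv2.imread("pics/wrist10.png"); hsv=cv2.cvtColor(im,cv2.COLOR_BGR2HSV)
o=cv2.inRange(hsv,(5,150,100),(16,255,255)); cs,_=cv2.findContours(o,cv2.RETR_EXTERNAL,cv2.CHAIN_APPROX_NONE)
for q in cs:
    if cv2.contourArea(q)>30: print(cv2.minAreaRect(q))
for t in (54,72,90):
    print(t,proj("wrist",[[*pose(t,0,s)[0],.091] for s in (-.033,.033)],c).round(1).tolist())
im=cv2.imread("pics/side10.png");cv2.imwrite("pics/side10z.png",cv2.resize(im[165:255,310:400],None,fx=6,fy=6,interpolation=cv2.INTER_CUBIC))
a=cv2.imread("pics/top0.png");b=cv2.imread("pics/top10.png");cv2.imwrite("pics/cmp.png",np.vstack([a[90:290,120:550],b[90:290,120:550]]))
E
```

```text
time_s: 9.45
tool_pos: [0.5512, -0.1416, 0.076]
tool_rot: [[0.005, -0.998, -0.068], [-0.003, -0.068, 0.998], [-1.0, -0.005, -0.003]]
ft_force: [-3.8, 1.8, 8.3]
opening: -0.0001
time_s: 10.45
tool_pos: [0.3722, -0.1542, 0.2058]
tool_rot: [[0.007, -0.998, -0.067], [-0.004, -0.067, 0.998], [-1.0, -0.007, -0.004]]
ft_force: [0.8, -0.6, 0.2]
opening: 0.0005
54 [[426.5, 355.6], [458.1, 396.0]]
72 [[436.7, 351.5], [448.6, 399.6]]
90 [[447.5, 350.0], [438.5, 401.0]]
```

View pics/wrist10.png

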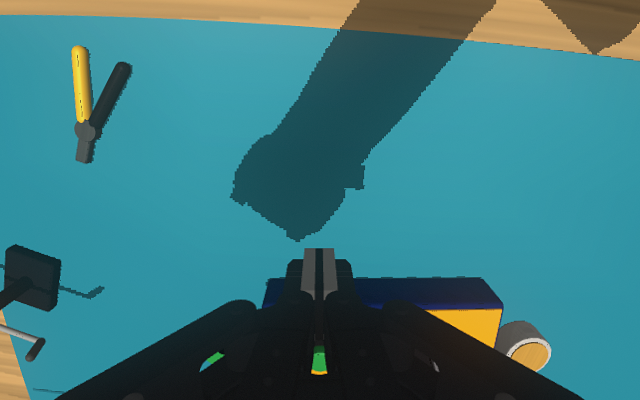

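View pics/side10z.png

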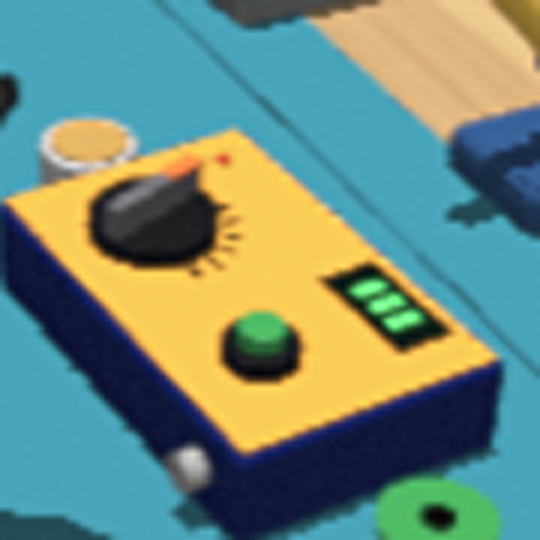

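View pics/cmp.png

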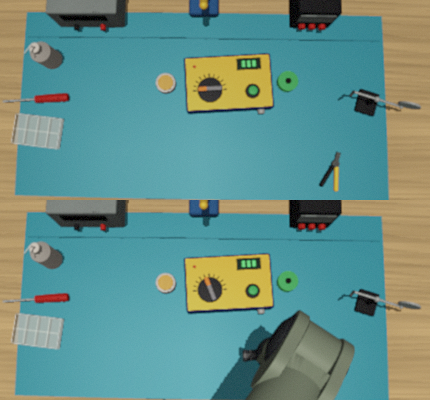

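The side view shows the button up again at (262,335). The top comparison shows the dial turned and the bystanders unchanged. One last check of the dial angle in numbers.

```bash
python3 - <<'E'
from h import *
P=[]
for f in ("pics/top0.png","pics/top10.png"):
    hsv=cv2.cvtColor(cv2.imread(f),cv2.COLOR_BGR2HSV)
    r=[]
    for lo,hi in (((5,140,120),(17,255,255)),((0,0,75),(180,70,200))):
        m=cv2.inRange(hsv,lo,hi); k=np.zeros_like(m); cv2.circle(k,(330,179),12,1,-1); m*=k
        mm=cv2.moments(m,True); r.append(ray("top",[mm['m10']/mm['m00'],mm['m01']/mm['m00']],.091)[0,:2])
    v=r[0]-r[1]; P.append(np.degrees(np.arctan2(v[1],v[0]))); print(r,P[-1])
print("turned cw",P[0]-P[1])
E
```

```text
[array([ 5.51997718e-01, -4.91200575e-04]), array([ 0.55383258, -0.03286625])] 93.24377250170008
[array([ 0.5721073 , -0.01339523]), array([ 0.54116409, -0.02606002])] 22.258851602911285
turned cw 70.9849208987888
```

```bash
python3 -c "
from bench import *
o=get_obs(); print(o['time_s'],o['qvel'].round(3),o['ft_force'].round(1)); print(finish_job())"
```

```text
10.6 [ 0.003  0.002 -0.006  0.003  0.    -0.001] [-0.5  0.5 -0. ]
the job is handed in; nothing more can be done
None
```

The dial is four clicks up from where it stood, the green button has been pressed and is up again, and I handed the job in at 10.6 s. No verdict came back.

- **Dial:** it started in click 0. I pushed the orange end of the ridge round with the shut fingertips from one side only, one click at a time, checking the side camera after each. The last top-view measurement gives a 71.0° clockwise turn. The target is 72°, and the gap is about what I'd expect from reading it off the pixels.
- **Button:** I pressed it until the fingertips stopped at 76 mm with about 8 N on the wrist, which matches fully down. The last side picture shows it up again.
- **Bystanders:** comparing the top view before and after by eye, all but the cutters look unmoved. The arm hid the cutters in the last top view. The wrist camera shows them lying on the mat, but I didn't compare their position with the start. The hand never went near them.
- **Hand:** it finished about 18 cm back from the button at 0.2 m height, nearly still, with force readings close to zero.

One disagreement: points drawn on the side view sat about 2–3 px above the real ridge. I used that view only to count clicks, and the wrist and top views agreed with each other to about 2 mm.

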